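# Slide out a flat lid and close the teaspoon box

### The arm

A 7-joint arm with a two-finger parallel gripper is mounted at the origin on a cart in front of the work surface, level with it; the furniture and walls round the work are solid. World frame = base frame: x ahead of the robot, y to its left, z up, the work surface at z = 0. Lengths are in m, angles in rad, forces in N, time in s.
With the tool pointing down it reaches from about 0.35 to 0.9 m from the base axis. Payload 19.9 kg.
Tool frame: the origin (TCP) lies midway between the tips of the shut fingers; the grasp point (between the pads) lies 19 mm behind it; z points along the fingers, y is the line along which they close (so a half turn about z gives the same grasp; the last joint's range is limited). The gripper opens to 94 mm and grips with 3 to 60 N. Pads are 16 mm wide; open, the fingers measure 119 mm over their backs; the gripper's body (75 mm by 177 mm) begins 78 mm behind the grasp point.
Start: joints at [1.181, 0.417, -0.01, 1.614, 0.005, 1.111, -0.053], TCP at [0.213, -0.588, 0.169] pointing down, gripper open.
Joint ranges: [-2.81, 2.81], [-0.39, 2.02], [-1.27, 1.25], [0.06, 2.57], [-1.19, 4.33], [0.19, 2], [-2.82, 2.82]. Speed limits (rad/s): [1.89, 1.89, 2.39, 2.39, 3.01, 3.01, 3.01].

### API

Orientations are given as a rotation vector (axis times angle).
In Python, from bench import status, vision, bot gives the robot as it stands.
- The arm moves only by the tool move_arm, never from a script. Its argument "commands" is a list of rows, each a list of 3 entries, a list of its own where there are three numbers: the gripper's target within -1 to 1 (fully open at 1, half-way at 0, shut at -1), then the shift along the tool's x, y, z as a fraction of full scale, then the turn about the tool's z as a fraction of full scale. In form: [[claw, [x, y, z], roll], ...]. A call has 1 to 10 rows; each row shifts and turns the commanded pose from where the row before left it, along the tool's axes as they then stand; what a row does not reach is not made up. Full scale, the value 1, is 30 mm for a shift and 4 degrees for a turn. A row lasts 1/12 s, in which the tool goes at most 41.7 mm and 7.16 degrees, less where a joint would pass 70% of its speed; a pose out of reach is approached as far as the arm can. A call with a number of a shift or a turn outside -1 to 1 is refused whole. A call with a gripper value outside its range is refused whole. The fingers move at their own pace and stop on an object; the grip force is fixed at half the most. Time passes only in rows, so rows that do not move let the fingers close. It gives the time, the measured TCP pose, the force, the opening and the grip force at its end, in the units of the state.
- status.observe(): the state, without advancing time (a new reading comes with each control period).
- vision.read_camera(name): name is "side" or "top" or "wrist"; returns the picture (400x640x3 uint8, red, green, blue); there is no depth.
- vision.get_calibration(name): a dict with "camera_matrix" (3x3 intrinsics, pixels), "pose" (4x4, takes a point from camera to world coordinates). Camera axes: x right, y up, looking along -z (the intrinsics and any distortion apply to the point x, -y, -z); pixel columns grow to the right and rows downward; lengths in m; the calibration is good to about 2 mm. A picture is of the moment at which its call begins: read the wrist's pose just before it. get_calibration takes no time and is no camera call; for the wrist camera it gives the pose at the moment of the call.
- bot.finish_job(): hands the job in; it is judged then, once.
The state is a dict: "time": time; "joints": joint angles; "joint_vel": joint speeds; "effort": joint torques, N m; "tcp_pos": TCP position; "orientation": TCP orientation; "ft_force": force on the tool from outside, world axes, zero at the start; "ft_torque": the same for the moment, N m; "width": finger opening in m; "gripper_force": force on a finger pad.
Only numpy, scipy, OpenCV 4.12 (cv2) and the standard library are available. Lean on these libraries where they do the work, as an engineer would, in place of code of your own. Each camera call takes 0.05 s, during which the arm holds its last target. There are 200 camera calls.

### The job

Slide the thin wooden lid along its tray, keeping it flat, until it sticks out well past the tray's open end (by about a third of its length), then pinch the part that sticks out and lift the lid off, without letting it fall onto the worktop. Lay it flat on the white teaspoon box so that the box's whole opening is covered, and let go. Leave the box standing where it is and do not disturb the other things.

Things in the scene. Friction and masses are not known exactly. Their poses are not given: they have to be found in the camera images.
- tray: fixed wooden lid tray, 280 x 86 x 58 mm, a board on two feet. Origin: centre of its underside at worktop level; x along its length, z up. Its flat floor is 50 mm above the worktop. 10 mm wide strips along both long sides (from y = 33 to 43 mm, both sides) and an 8 mm strip across the +x end (inner face at x = 132 mm) rise 8 mm above the floor; the -x end is open and its floor ends flush at x = -140 mm, with 50 mm of free air down to the worktop beyond it.
- tray_open_end (a point): middle of the tray's open end, on the edge of its floor (tray frame x = -140 mm, y = 0, z = 50 mm)
- lid: flat plain wooden lid, 170 x 60 x 5 mm, about 90 g, loose, lying in the tray between the side strips (3 mm play each side) so that its sides cannot be gripped there. Origin: centre of its underside; x along its length, z up; the same both ways round. At the start it is wholly on the tray, its front end 25 to 60 mm short of the open end, with 40 to 80 mm of bare tray floor behind its rear end. Slides under a few newtons; tips off if its middle passes the open end.
- spoon_box: white open-topped box, 152 x 44 x 60 mm, walls 5 mm, 0.9 kg, standing loose on the worktop with a teaspoon fixed inside it, below the rim. Origin: centre of its underside; x along its length, z up; rim 60 mm above the worktop. The lid is 18 mm longer and 16 mm wider than the box.
- opening_corner0 (a point): inner corner of the spoon box's opening at rim height (box frame x = -71 mm, y = -17 mm, z = 60 mm)
- opening_corner1 (a point): inner corner of the spoon box's opening at rim height (box frame x = -71 mm, y = 17 mm, z = 60 mm)
- opening_corner2 (a point): inner corner of the spoon box's opening at rim height (box frame x = 71 mm, y = -17 mm, z = 60 mm)
- opening_corner3 (a point): inner corner of the spoon box's opening at rim height (box frame x = 71 mm, y = 17 mm, z = 60 mm)
- mug: bystander: white mug, 78 x 116 x 101 mm, behind the tray; origin: centre of its underside
- pepper_mill: bystander: brown wooden pepper mill, 58 x 58 x 170 mm, at the back; origin: centre of its underside
- spice_jar: bystander: glass spice jar with dark cap, 41 x 41 x 105 mm, behind the spoon box; origin: centre of its underside
- garlic: bystander: garlic bulb, about 60 mm, near the robot on its left; origin: centre of its underside
- lemon: bystander: lemon, 83 x 58 x 58 mm, near the robot on its left; origin: centre of its underside
- jam_jar: bystander: jam jar with lid, 66 x 66 x 90 mm, on the left of the spoon box; origin: centre of its underside
- match_box: bystander: match box lying flat, 62 x 45 x 16 mm, on the near side of the spoon box; origin: centre of its underside

How it is judged:
By the outcome, as a careful person would: the job done as asked, in the order asked, and still so for the second after the job is handed in, with the robot touching nothing.
It also fails if it takes over 56 s, if anything falls off the work surface, if the arm or the gripper's body presses on something with over 40 N, if the wrist force passes 120 N, or if a joint passes its speed limit or range.

## Working session

There is one attempt and no reset: what is moved stays moved. The work goes in short steps, Python scripts to look and compute and a tool call to move; the robot and the scene stay as the last step left them, time stands still between calls to the robot, and variables do not carry over. Pictures are saved under pics/ and viewed, at most 10 in all, crops included, and the job is handed in when it is done.

Besides the shell and the picture viewer there is one more tool, called after "Emit:" by a JSON object that holds its "method" and its "body". move_arm: Moves the arm, as the interface text tells. Shift numbers are shares of 30 mm and turn numbers shares of 4 degrees, none past 1 either way. Its arguments: {"type":"object","properties":{"commands":{"type":"array"}},"required":["commands"]}

```bash
mkdir -p pics; python3 - <<'E'
from bench import status, vision, bot
import cv2,numpy as np
for n in ("top","side"):
    im=vision.read_camera(n); cv2.imwrite(f"pics/{n}0.png",im[:,:,::-1]); c=vision.get_calibration(n); print(n,np.round(c["camera_matrix"],1).tolist(),np.round(c["pose"],3).tolist(), [k for k in c])
s=status.observe(); print(s)
E
```

```text
top [[405.4, 0.0, 316.8], [0.0, 405.4, 200.7], [0.0, 0.0, 1.0]] [[0.1, 0.972, -0.213, 0.284], [-0.995, 0.099, -0.016, 0.246], [0.006, 0.214, 0.977, 1.046], [0.0, 0.0, 0.0, 1.0]] ['camera_matrix', 'pose']
side [[387.7, 0.0, 316.6], [0.0, 387.7, 195.5], [0.0, 0.0, 1.0]] [[0.964, 0.157, -0.213, 0.301], [-0.264, 0.515, -0.816, -0.44], [-0.018, 0.843, 0.538, 0.521], [0.0, 0.0, 0.0, 1.0]] ['camera_matrix', 'pose']
{'time': 0.1, 'joints': array([ 1.18148748,  0.41791785, -0.01028502,  1.61406949,  0.00467352,
        1.11071499, -0.05301233]), 'joint_vel': array([ 5.59759207e-04, -1.93386026e-04, -1.19358846e-03,  1.54754108e-04,
        9.16468229e-05, -4.80094033e-04,  7.91421735e-04]), 'effort': array([-3.40158394e-04, -8.52589989e+01,  6.39692266e-01, -4.26696324e+01,
       -4.87417169e-02,  1.64361141e-02,  1.48150261e-04]), 'tcp_pos': array([ 0.21288514, -0.58723948,  0.16820442]), 'orientation': array([-3.09317644e+00, -5.43353986e-01,  4.00498564e-04]), 'ft_force': array([ 0.78051449, -0.63543378,  0.00940917]), 'ft_torque': array([ 0.02063177,  0.04215787, -0.00230425]), 'gripper_force': 0.0, 'width': 0.09415533708806981}
```

View pics/top0.png

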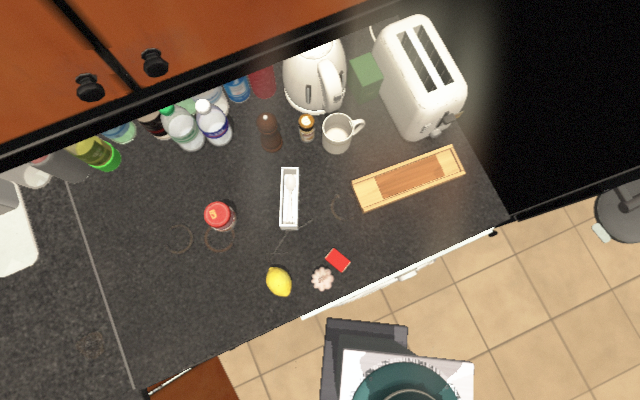

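View pics/side0.png

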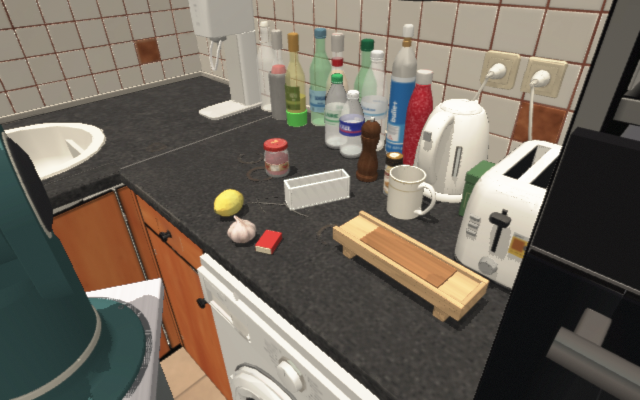

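```bash
python3 - <<'E'
import cv2,numpy as np
a=cv2.imread("pics/top0.png")[135:245,265:475]; cv2.imwrite("pics/c1.png",cv2.resize(a,None,fx=3.8,fy=3.8,interpolation=cv2.INTER_CUBIC))
a=cv2.imread("pics/side0.png")[165:320,280:490]; cv2.imwrite("pics/c2.png",cv2.resize(a,None,fx=3.8,fy=3.8,interpolation=cv2.INTER_CUBIC))
E
```

```text
(no output)
```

View pics/c1.png

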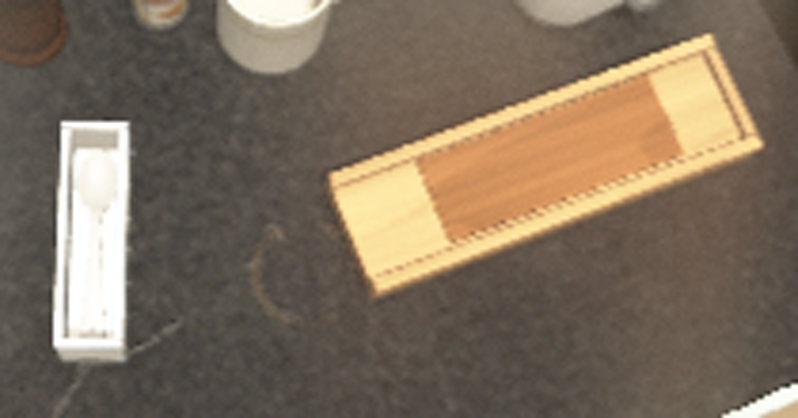

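View pics/c2.png

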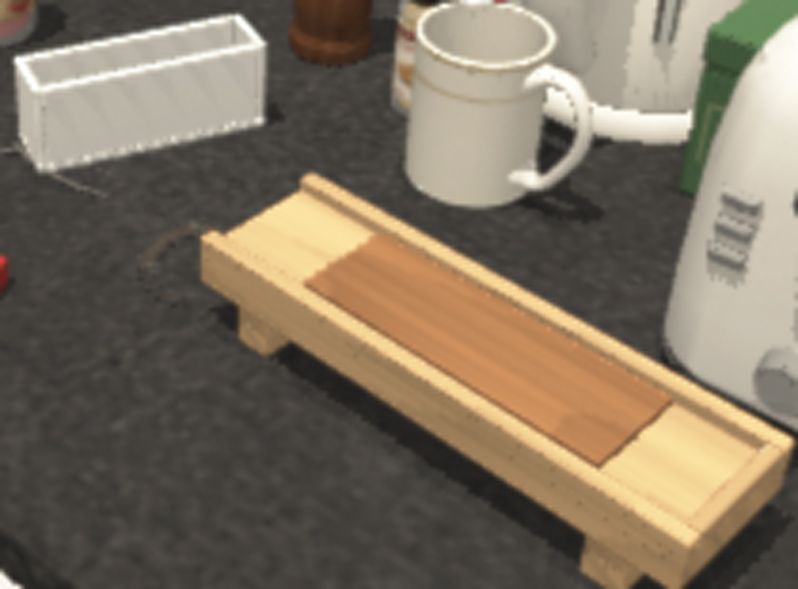

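c1/c2 show the tray's open end on the left (+y side): top-crop tray corners (331,174),(377,294),(713,36),(763,146), lid front corners (416,157),(447,241), rear (652,75),(681,152). The box rim is at x 57–130, y 122–354, and the way between tray and box is clear.

```bash
cat > h.py <<'E'
import numpy as np
from bench import status, vision, bot
from scipy.optimize import least_squares
from scipy.spatial.transform import Rotation as R
def proj(n,P):
    c=vision.get_calibration(n);T=np.array(c["pose"]);K=np.array(c["camera_matrix"])
    q=(np.atleast_2d(P)-T[:3,3])@T[:3,:3]; q=q*[1,-1,-1]; p=q@K.T; return p[:,:2]/p[:,2:]
def ray(n,p,z):
    c=vision.get_calibration(n);T=np.array(c["pose"]);K=np.array(c["camera_matrix"])
    d=np.linalg.solve(K,[p[0],p[1],1])*[1,-1,-1]; d=T[:3,:3]@d; o=T[:3,3]; return o+d*(z-o[2])/d[2]
def up(p,o,f=3.8): return (np.array(p,float)+.5)/f-.5+np.array(o)
def fit(obs,corners,x0):
    C=np.array(corners)
    def W(v): c,s=np.cos(v[2]),np.sin(v[2]); return np.c_[v[0]+c*C[:,0]-s*C[:,1],v[1]+s*C[:,0]+c*C[:,1],C[:,2]]
    f=lambda v:np.concatenate([(proj(n,W(v))-o).ravel() for n,o in obs.items()])
    r=least_squares(f,x0); return r.x,np.round(f(r.x),1)
E
python3 - <<'E'
from h import *
ot,os_=(265,135),(280,165)
T={"top":up([(331,174),(377,294),(713,36),(763,146)],ot),"side":up([(313,175),(205,236),(792,438),(690,545)],os_)}
L={"top":up([(416,157),(447,241),(652,75),(681,152)],ot),"side":up([(378,235),(305,284),(672,400),(600,464)],os_)}
B={"top":up([(130,122),(62,122),(126,348),(55,348)],ot),"side":up([(264,42),(238,17),(38,86),(17,62)],os_)}
for nm,o,l,w,z,g in(("tray",T,.28,.086,.058,(.5,-.15,-1.3)),("lid",L,.17,.06,.055,(.5,-.15,-1.3)),("box",B,.152,.044,.06,(.4,.3,0))):
    # order: -x far.. (front end first); top-view "far" = larger world x
    s=[(-l/2,w/2,z),(-l/2,-w/2,z),(l/2,w/2,z),(l/2,-w/2,z)]
    if nm=="box": s=[(l/2,-w/2,z),(l/2,w/2,z),(-l/2,-w/2,z),(-l/2,w/2,z)]
    for sub in (o,{"top":o["top"]},{"side":o["side"]}):
        v,r=fit(sub,s,g); print(nm,np.round(v,4),np.degrees(v[2]).round(1),r.tolist())
    print([np.round(ray("top",p,z),3).tolist() for p in o["top"]])
st=status.observe(); print(R.from_rotvec(st["orientation"]).as_matrix().round(3))
c=vision.get_calibration("wrist")
E
```

```text
tray [ 0.585   0.0366 -1.1064] -63.4 [-0.6, -0.1, 0.2, -0.3, -0.5, -0.9, 0.6, 0.1, -0.1, -1.1, -1.3, -0.1, 1.0, 0.6, -0.4, 0.4]
tray [ 0.5842  0.0363 -1.1087] -63.5 [-0.6, 0.1, 0.2, -0.2, -0.3, -0.5, 0.7, 0.6]
tray [ 0.5855  0.037  -1.1053] -63.3 [0.0, -1.2, -1.2, -0.2, 1.2, 0.3, -0.2, 0.1]
[[0.561, 0.179, 0.058], [0.483, 0.143, 0.058], [0.684, -0.071, 0.058], [0.609, -0.106, 0.058]]
lid [ 0.5883  0.0336 -1.1065] -63.4 [0.2, 0.8, 1.2, 0.2, -0.9, -0.2, 1.2, 0.5, 1.0, -1.1, -0.5, -0.9, 0.6, -0.7, -0.6, 0.1]
lid [ 0.589   0.0347 -1.1204] -64.2 [-0.3, -0.0, 0.4, -0.5, -1.0, -0.2, 0.8, 0.7]
lid [ 0.5874  0.0323 -1.0946] -62.7 [0.4, -0.5, -0.9, -0.1, 0.6, -0.5, -0.2, 0.6]
[[0.579, 0.124, 0.055], [0.524, 0.099, 0.055], [0.653, -0.031, 0.055], [0.601, -0.053, 0.055]]
box [0.5044 0.3319 0.0944] 5.4 [-0.5, -0.0, 0.1, -0.1, -0.4, -0.1, 0.3, -0.2, 0.8, 0.7, 0.2, -0.9, -0.6, 1.8, -0.6, -0.9]
box [0.5041 0.3316 0.0922] 5.3 [-0.3, 0.1, 0.2, -0.0, -0.4, 0.0, 0.4, -0.1]
box [0.505  0.3332 0.0998] 5.7 [0.8, 0.3, 0.1, -1.2, -0.4, 1.6, -0.5, -1.1]
[[0.582, 0.316, 0.06], [0.578, 0.361, 0.06], [0.431, 0.302, 0.06], [0.426, 0.347, 0.06]]
[[ 0.94   0.341 -0.   ]
 [ 0.341 -0.94   0.001]
 [-0.    -0.001 -1.   ]]
```

```bash
cat >> h.py <<'E'
TR=np.array([.585,.0366]); TY=np.radians(-63.4); BX=np.array([.5044,.3319]); BY=np.radians(5.4)
def rel(x,y,z,yaw=None,verbose=True):
    s=status.observe();M=R.from_rotvec(s["orientation"]).as_matrix();d=M.T@(np.array([x,y,z])-s["tcp_pos"])
    w=np.arctan2(M[1,0],M[0,0]); print("t",round(s["time"],2),"tool mm",(d*1e3).round(1),"full-scale",(d/.03).round(2),"yaw",np.degrees(w).round(1),"turn/4deg",None if yaw is None else round((np.degrees(w)-yaw)/4,2))
def tray(x,y): c,s=np.cos(TY),np.sin(TY); return TR+[c*x-s*y,s*x+c*y]
E
python3 - <<'E'
from h import *
for p in((505,215),(510,218),(455,5),(480,110)): print([np.round(ray("top",p,z),2).tolist() for z in(0,.3)])
for p in((217,215),(270,135),(306,127),(338,260),(322,278),(278,281),(338,133)): print(p,ray("top",p,.03).round(3))
print(tray(.112,0))
rel(.3,-.3,.169)
E
```

```text
[[0.52, -0.23, 0.0], [0.46, -0.1, 0.3]]
[[0.52, -0.25, 0.0], [0.45, -0.11, 0.3]]
[[1.14, -0.08, 0.0], [0.9, 0.01, 0.3]]
[[0.82, -0.16, 0.0], [0.66, -0.05, 0.3]]
(217, 215) [0.443 0.511 0.03 ]
(270, 135) [0.671 0.404 0.03 ]
(306, 127) [0.703 0.311 0.03 ]
(338, 260) [0.361 0.195 0.03 ]
(322, 278) [0.313 0.23  0.03 ]
(278, 281) [0.295 0.337 0.03 ]
(338, 133) [0.695 0.225 0.03 ]
[ 0.63514902 -0.06354527]
t 0.1 tool mm [ 179.8 -240.4   -0.5] full-scale [ 5.99 -8.01 -0.02] yaw 19.9 turn/4deg None
```

Emit:
{"method": "move_arm", "body": {"commands": [[-0.5,[0.4,-0.42,0],0],[-0.5,[0.77,-0.83,0],0],[-0.5,[0.77,-0.83,0],0],[-0.5,[0.77,-0.83,0],0],[-0.5,[0.77,-0.83,0],0],[-0.5,[0.77,-0.83,0],0],[-0.5,[0.77,-0.83,0],0],[-0.5,[0.77,-0.83,0],0],[-0.5,[0.77,-0.83,0],0],[-0.5,[0.77,-0.83,0],0]]}}

```text
time: 0.93
tcp_pos: [0.3392, -0.2884, 0.1686]
orientation: [-3.094, -0.543, 0.0]
ft_force: [0.2, -0.4, 0.8]
width: 0.0307
gripper_force: 0.0
```

Emit:
{"method": "move_arm", "body": {"commands": [[-0.5,[0.77,-0.83,0],0],[-0.5,[0.77,-0.83,0],0],[-0.5,[0.77,-0.83,0],0],[-0.5,[0.77,-0.83,0],0],[-0.5,[0.37,-0.4,0],0],[-0.5,[0,0,0],-1],[-0.5,[0,0,0],-1],[-0.5,[0,0,0],-1],[-0.5,[0,0,0],-1],[-0.5,[0,0,0],-1]]}}

```text
time: 1.77
tcp_pos: [0.3982, -0.1498, 0.1686]
orientation: [-2.951, -1.078, 0.001]
ft_force: [0.8, -0.8, -0.5]
width: 0.0238
gripper_force: 0.0
```

Emit:
{"method": "move_arm", "body": {"commands": [[-0.5,[0,0,0],-1],[-0.5,[0,0,0],-1],[-0.5,[0,0,0],-1],[-0.5,[0,0,0],-1],[-0.5,[0,0,0],-1],[-0.5,[0,0,0],-1],[-0.5,[0,0,0],-1],[-0.5,[0,0,0],-1],[-0.5,[0,0,0],-1],[-0.5,[0,0,0],-1]]}}

```text
time: 2.6
tcp_pos: [0.3981, -0.1498, 0.1686]
orientation: [-2.404, -2.022, 0.0]
ft_force: [0.6, -0.0, 0.4]
width: 0.0235
gripper_force: 0.0
```

Emit:
{"method": "move_arm", "body": {"commands": [[-0.5,[0,0,0],-1],[-0.5,[0,0,0],-1],[-0.5,[0,0,0],-1],[-0.5,[0,0,0],-1],[-0.5,[0,0,0],-1],[-0.5,[0,0,0],-1],[-0.5,[0,0,0],-1],[-0.5,[0,0,0],-1],[-0.5,[0,0,0],-1],[-0.5,[0,0,0],0]]}}

```text
time: 3.43
tcp_pos: [0.3982, -0.1498, 0.1686]
orientation: [-1.661, -2.666, 0.0]
ft_force: [-0.5, 0.8, -0.2]
width: 0.0234
gripper_force: 0.0
```

```bash
python3 -c "
from h import *
rel(*tray(.112,0),.12,116.6);print(status.observe()['width'],status.observe()['tcp_pos'])"
```

```text
t 3.43 tool mm [-26.9 250.8  48.5] full-scale [-0.9   8.36  1.62] yaw 116.1 turn/4deg -0.12
0.02340678336626927 [ 0.39815585 -0.14982999  0.16859409]
```

Emit:
{"method": "move_arm", "body": {"commands": [[-0.5,[-0.1,0.6,0],-0.12],[-0.5,[-0.1,0.93,0],0],[-0.5,[-0.1,0.93,0],0],[-0.5,[-0.1,0.93,0],0],[-0.5,[-0.1,0.93,0],0],[-0.5,[-0.1,0.93,0],0],[-0.5,[-0.1,0.93,0],0],[-0.5,[-0.1,0.93,0.5],0],[-0.5,[-0.1,0.93,0.5],0],[-0.5,[0,0.32,0.6],0]]}}

```text
time: 4.27
tcp_pos: [0.6378, -0.0608, 0.1199]
orientation: [1.657, 2.668, 0.002]
ft_force: [-0.0, -0.2, -0.0]
width: 0.0234
gripper_force: 0.0
```

```bash
python3 - <<'E'
from h import *
import cv2
rel(*tray(.112,0),.052,116.6)
T=np.array(vision.get_calibration("wrist")["pose"])
im=vision.read_camera("wrist"); cv2.imwrite("pics/w1.png",im[:,:,::-1])
# predicted points for check
print({k:proj("wrist",np.r_[tray(x,y),z]).round(0).tolist() for k,(x,y,z) in dict(lidr1=(.089,.03,.055),lidr2=(.089,-.03,.055),w1=(.132,.033,.058),w2=(.132,-.033,.058)).items()})
E
```

```text
t 4.27 tool mm [-1.3 -3.7 67.9] full-scale [-0.04 -0.12  2.26] yaw 116.3 turn/4deg -0.07
{'lidr1': [[348.0, 179.0]], 'lidr2': [[290.0, 179.0]], 'w1': [[351.0, 219.0]], 'w2': [[288.0, 220.0]]}
```

View pics/w1.png

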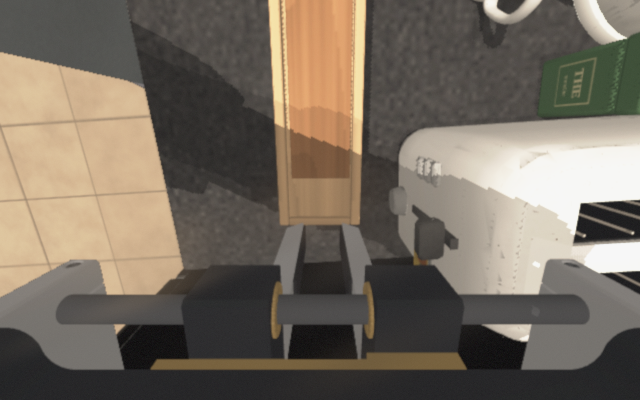

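w1: the lid's rear edge is at row 179, centred at column 320, exactly as predicted. The toaster on the right (left edge at column ~400) may come near the gripper body, so I'll locate it.

```bash
python3 - <<'E'
from h import *
def tf(p): c,s=np.cos(TY),np.sin(TY); d=p[:2]-TR; return (np.array([c*d[0]+s*d[1],-s*d[0]+c*d[1]])*1e3).round(0)
for n,p,zs in(("top",(410,138),(0,.02)),("top",(440,136),(0.02,.05,.1)),("top",(465,98),(.05,.1,.15)),("top",(376,45),(.15,.19)),("side",(460,258),(0,.02)),("side",(487,180),(.15,.19)),("side",(462,230),(0.05,)),("wrist",(400,160),(.1,.15,.19)),("wrist",(415,135),(.15,.19)),("wrist",(405,185),(0,.05,.1,.15)),("wrist",(390,200),(.05,.1,.15)),("wrist",(415,250),(.05,.1,.15))):
    print(n,p,[(z,tf(ray(n,p,z)).tolist()) for z in zs])
print(tf(status.observe()["tcp_pos"]), np.array(vision.get_calibration("wrist")["pose"]).round(3)[:3,3])
E
```

```text
top (410, 138) [(0, [66.0, 110.0]), (0.02, [59.0, 105.0])]
top (440, 136) [(0.02, [137.0, 81.0]), (0.05, [123.0, 74.0]), (0.1, [101.0, 61.0])]
top (465, 98) [(0.05, [231.0, 148.0]), (0.1, [203.0, 132.0]), (0.15, [175.0, 116.0])]
top (376, 45) [(0.15, [30.0, 322.0]), (0.19, [14.0, 300.0])]
side (460, 258) [(0, [51.0, 123.0]), (0.02, [61.0, 100.0])]
side (487, 180) [(0.15, [41.0, 183.0]), (0.19, [69.0, 112.0])]
side (462, 230) [(0.05, [34.0, 142.0])]
wrist (400, 160) [(0.1, [65.0, 69.0]), (0.15, [58.0, 55.0]), (0.19, [53.0, 44.0])]
wrist (415, 135) [(0.15, [42.0, 64.0]), (0.19, [41.0, 51.0])]
wrist (405, 185) [(0, [108.0, 105.0]), (0.05, [97.0, 90.0]), (0.1, [86.0, 75.0]), (0.15, [75.0, 59.0])]
wrist (390, 200) [(0.05, [113.0, 75.0]), (0.1, [99.0, 63.0]), (0.15, [86.0, 50.0])]
wrist (415, 250) [(0.05, [171.0, 106.0]), (0.1, [147.0, 88.0]), (0.15, [123.0, 70.0])]
[109.   2.] [0.605 0.006 0.333]
```

Emit:
{"method": "move_arm", "body": {"commands": [[-1,[0,-0.33,0],-0.07],[-1,[0,0,0.2],0],[-1,[0,0,0.4],0],[-1,[0,0,0.4],0],[-1,[0,0,0.4],0],[-1,[0,0,0.4],0],[-1,[0,0,0.25],0],[-1,[0,0,0.1],0],[-1,[0,0,0.09],0],[-1,[0,0,0],0]]}}

```text
time: 5.15
tcp_pos: [0.6261, -0.067, 0.0532]
orientation: [-1.648, -2.674, 0.0]
ft_force: [0.3, -0.5, -0.3]
width: 0.0004
gripper_force: 0.0
```

```bash
python3 -c "
from h import *
rel(*tray(.099,-.008),.052,116.6);print(status.observe()['width'])"
```

```text
t 5.15 tool mm [12.   1.6  1.2] full-scale [0.4  0.05 0.04] yaw 116.7 turn/4deg 0.02
0.00043773072812688485
```

Emit:
{"method": "move_arm", "body": {"commands": [[-1,[0.15,0.05,0.04],0],[-1,[0.2,0,0],0],[-1,[0.2,0,0],0],[-1,[0.2,0,0],0],[-1,[0.2,0,0],0],[-1,[0.2,0,0],0],[-1,[0.2,0,0],0]]}}

```text
time: 5.73
tcp_pos: [0.609, -0.0296, 0.0524]
orientation: [1.648, 2.674, 0.0]
ft_force: [0.3, 0.0, 0.3]
width: 0.0008
gripper_force: 0.0
```

```bash
python3 - <<'E'
from h import *
import cv2
im=vision.read_camera("side")[165:320,280:490]; cv2.imwrite("pics/s2.png",cv2.resize(im[:,:,::-1],None,fx=3.8,fy=3.8,interpolation=cv2.INTER_CUBIC))
E
```

```text
(no output)
```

View pics/s2.png

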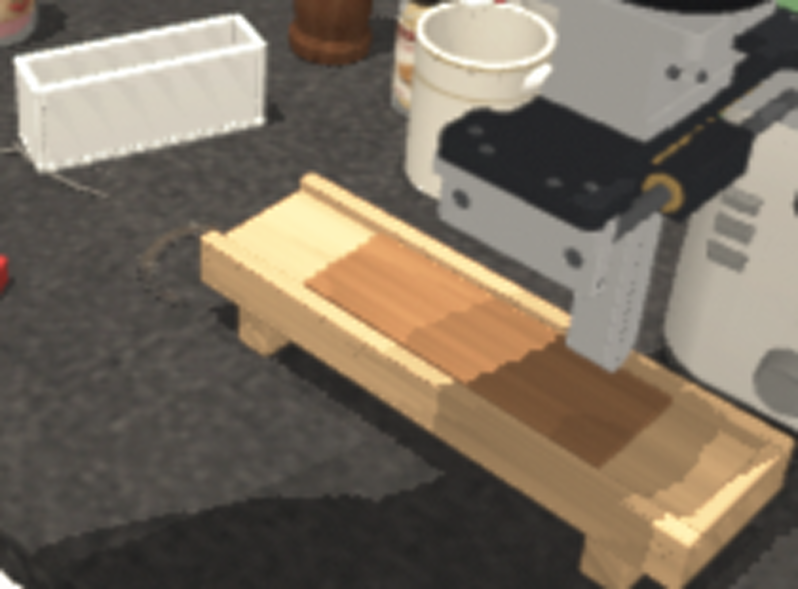

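s2: the lid has not moved (front corners still (378,235),(305,284), rear near corner (600,464)). The finger tip appears at about (612,370), so it is passing over the lid. I'll compare it with where the TCP should project.

```bash
python3 - <<'E'
from h import *
s=status.observe(); t=s["tcp_pos"]; print(t,s["ft_force"],s["orientation"])
f=lambda p:((p-np.array([280,165])+.5)*3.8-.5).round(0).tolist()
for dz in(0,.01,.02,.03,.05): print(dz,f(proj("side",t+[0,0,dz])))
M=R.from_rotvec(s["orientation"]).as_matrix()
for dx in(-.008,.008):
  for dy in(-.0125,.0125): print("corner",dx,dy,f(proj("side",t+M@[dx,dy,0])),f(proj("side",t+M@[dx,dy,0]+[0,0,.02])))
def tf(p): c,s=np.cos(TY),np.sin(TY); d=p[:2]-TR; return np.array([c*d[0]+s*d[1],-s*d[0]+c*d[1]])*1e3
print(tf(t))
for p in((567,350),(612,371),(632,362)): print(p,[(z,tf(ray("side",up(p,(280,165)),z)).round(0).tolist()) for z in(.05,.055,.07,.08)])
E
```

```text
[ 0.60861327 -0.02828995  0.05246943] [0.99991366 2.13670817 0.24128856] [-1.64685922e+00 -2.67488507e+00 -5.95957809e-04]
0 [[583.0, 420.0]]
0.01 [[586.0, 404.0]]
0.02 [[590.0, 387.0]]
0.03 [[593.0, 370.0]]
0.05 [[600.0, 334.0]]
corner -0.008 -0.0125 [[582.0, 444.0]] [[589.0, 410.0]]
corner -0.008 0.0125 [[615.0, 416.0]] [[622.0, 383.0]]
corner 0.008 -0.0125 [[551.0, 425.0]] [[557.0, 391.0]]
corner 0.008 0.0125 [[584.0, 398.0]] [[590.0, 364.0]]
[68.59467545 -7.94115877]
(567, 350) [(0.05, [35.0, 29.0]), (0.055, [38.0, 24.0]), (0.07, [47.0, 8.0]), (0.08, [52.0, -3.0])]
(612, 371) [(0.05, [58.0, 32.0]), (0.055, [61.0, 26.0]), (0.07, [68.0, 11.0]), (0.08, [73.0, -0.0])]
(632, 362) [(0.05, [61.0, 44.0]), (0.055, [63.0, 38.0]), (0.07, [71.0, 22.0]), (0.08, [76.0, 11.0])]
```

```bash
python3 - <<'E'
from h import *
import cv2
s=status.observe(); t=s["tcp_pos"];M=R.from_rotvec(s["orientation"]).as_matrix()
c=vision.get_calibration("wrist"); print(np.array(c["camera_matrix"])[0,0], (M.T@(np.array(c["pose"])[:3,3]-t)).round(4))
for dz in(0,-.02,-.03,-.04): print(dz,[proj("wrist",t+M@[dx,dy,dz]).round(0).tolist() for dx in(-.008,.008) for dy in(-.0117,.0117)])
im=vision.read_camera("wrist")[100:300,200:460]; im2=vision.read_camera("side")[185:305,370:490]
a=cv2.resize(im[:,:,::-1],(520,400),interpolation=cv2.INTER_CUBIC); b=cv2.resize(im2[:,:,::-1],(280,400)[:1]+(280,),interpolation=cv2.INTER_CUBIC)
o=np.zeros((400,800,3),np.uint8);o[:,:520]=a;o[:280,520:]=b;cv2.imwrite("pics/w2.png",o)
E
```

```text
275.9599543620761 [ 0.0742  0.001  -0.2171]
0 [[[307.0, 226.0]], [[335.0, 226.0]], [[307.0, 208.0]], [[335.0, 208.0]]]
-0.02 [[[305.0, 235.0]], [[336.0, 235.0]], [[305.0, 215.0]], [[336.0, 215.0]]]
-0.03 [[[305.0, 240.0]], [[337.0, 240.0]], [[304.0, 220.0]], [[337.0, 220.0]]]
-0.04 [[[304.0, 246.0]], [[337.0, 246.0]], [[303.0, 225.0]], [[338.0, 225.0]]]
```

View pics/w2.png

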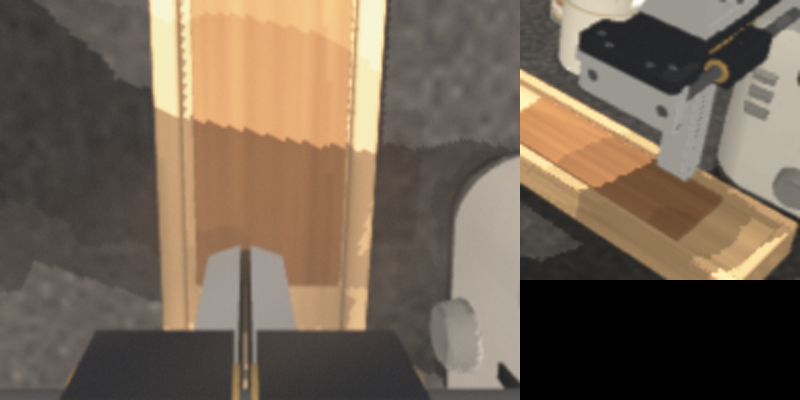

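w2: the wrist view puts the finger tips at row ~223, about 30 mm behind the nominal TCP, and the side view agrees. So the real tips sit about 30 mm higher than reported. I'll back off behind the lid and feel down to the tray floor.

Emit:
{"method": "move_arm", "body": {"commands": [[-1,[-0.5,-0.12,0],0],[-1,[-0.5,0,0],0],[-1,[-0.45,0,0],0],[-1,[0,0,0],0],[-1,[0,0,0.2],0],[-1,[0,0,0.2],0],[-1,[0,0,0.2],0],[-1,[0,0,0.07],0],[-1,[0,0,0],0]]}}

```text
time: 6.63
tcp_pos: [0.625, -0.0702, 0.0313]
orientation: [-1.647, -2.674, 0.001]
ft_force: [-0.3, -0.3, 0.0]
width: 0.0006
gripper_force: 0.0
```

```bash
python3 -c "
from h import *
rel(*tray(.112,-.012),.032,116.6);print(status.observe()['ft_force'])"
```

```text
t 6.63 tool mm [ 1.4  0.  -0.7] full-scale [ 0.05  0.   -0.02] yaw 116.7 turn/4deg 0.03
[-0.3301219  -0.34914129  0.02276172]
```

Emit:
{"method": "move_arm", "body": {"commands": [[-1,[0,0,0.07],0],[-1,[0,0,0.07],0],[-1,[0,0,0],0]]}}

```text
time: 6.88
tcp_pos: [0.6255, -0.0706, 0.0278]
orientation: [-1.648, -2.674, 0.0]
ft_force: [-0.4, -0.7, -0.2]
width: 0.0004
gripper_force: 0.0
```

Emit:
{"method": "move_arm", "body": {"commands": [[-1,[0,0,0.05],0],[-1,[0,0,0.05],0],[-1,[0,0,0],0]]}}

```text
time: 7.13
tcp_pos: [0.6255, -0.0707, 0.0248]
orientation: [-1.649, -2.674, 0.0]
ft_force: [-0.5, -1.0, -0.7]
width: 0.0003
gripper_force: 0.0
```

Emit:
{"method": "move_arm", "body": {"commands": [[-1,[0,0,0.05],0],[-1,[0,0,0],0]]}}

```text
time: 7.3
tcp_pos: [0.6256, -0.0707, 0.0233]
orientation: [-1.649, -2.674, 0.0]
ft_force: [-0.5, -1.0, -0.4]
width: 0.0004
gripper_force: 0.0
```

Emit:
{"method": "move_arm", "body": {"commands": [[-1,[0,0,0.04],0],[-1,[0,0,0],0]]}}

```text
time: 7.47
tcp_pos: [0.6255, -0.0707, 0.0222]
orientation: [-1.649, -2.674, 0.0]
ft_force: [0.1, 0.5, 0.3]
width: 0.0005
gripper_force: 0.0
```

Emit:
{"method": "move_arm", "body": {"commands": [[-1,[0,0,0.04],0],[-1,[0,0,0],0]]}}

```text
time: 7.63
tcp_pos: [0.6255, -0.0707, 0.0209]
orientation: [-1.649, -2.674, 0.0]
ft_force: [0.4, 0.0, 0.3]
width: 0.0006
gripper_force: 0.0
```

Emit:
{"method": "move_arm", "body": {"commands": [[-1,[0,0,0.04],0],[-1,[0,0,0],0]]}}

```text
time: 7.8
tcp_pos: [0.6255, -0.0707, 0.0197]
orientation: [-1.649, -2.674, 0.0]
ft_force: [0.2, 0.2, -0.4]
width: 0.0003
gripper_force: 0.0
```

Emit:
{"method": "move_arm", "body": {"commands": [[-1,[0,0,0.04],0],[-1,[0,0,0],0]]}}

```text
time: 7.97
tcp_pos: [0.6255, -0.0707, 0.0185]
orientation: [-1.649, -2.674, 0.0]
ft_force: [1.1, -0.0, -0.3]
width: 0.0005
gripper_force: 0.0
```

Emit:
{"method": "move_arm", "body": {"commands": [[-1,[0,0,0.04],0],[-1,[0,0,0],0]]}}

```text
time: 8.13
tcp_pos: [0.6255, -0.0707, 0.0173]
orientation: [-1.649, -2.674, 0.0]
ft_force: [0.6, -0.3, 0.2]
width: 0.0006
gripper_force: 0.0
```

Emit:
{"method": "move_arm", "body": {"commands": [[-1,[0,0,0.04],0],[-1,[0,0,0],0]]}}

```text
time: 8.3
tcp_pos: [0.6255, -0.0707, 0.0162]
orientation: [-1.649, -2.674, 0.0]
ft_force: [-0.1, -0.1, -0.3]
width: 0.0003
gripper_force: 0.0
```

```bash
python3 - <<'E'
from h import *
import cv2
s=status.observe();print(s["tcp_pos"],s["ft_force"])
im=vision.read_camera("side")[185:305,370:490]; cv2.imwrite("pics/s3.png",cv2.resize(im[:,:,::-1],(600,600),interpolation=cv2.INTER_CUBIC))
f=lambda p:((p-np.array([370,185])+.5)*5-.5).round(0).tolist()[0]
M=R.from_rotvec(s["orientation"]).as_matrix()
for dz in(0,.025,.03,.035,.04): print(dz,[f(proj("side",s["tcp_pos"]+M@[dx,dy,-dz])) for dx,dy in((.008,-.0125),(-.008,-.0125),(-.008,.0125))])
E
```

```text
[ 0.62552115 -0.07070749  0.01615229] [-0.07101992 -0.13734675 -0.26829036]
0 [[370.0, 617.0], [414.0, 645.0], [455.0, 605.0]]
0.025 [[383.0, 564.0], [427.0, 592.0], [469.0, 552.0]]
0.03 [[385.0, 553.0], [430.0, 581.0], [472.0, 541.0]]
0.035 [[388.0, 542.0], [432.0, 570.0], [475.0, 530.0]]
0.04 [[390.0, 531.0], [435.0, 559.0], [477.0, 519.0]]
```

View pics/s3.png

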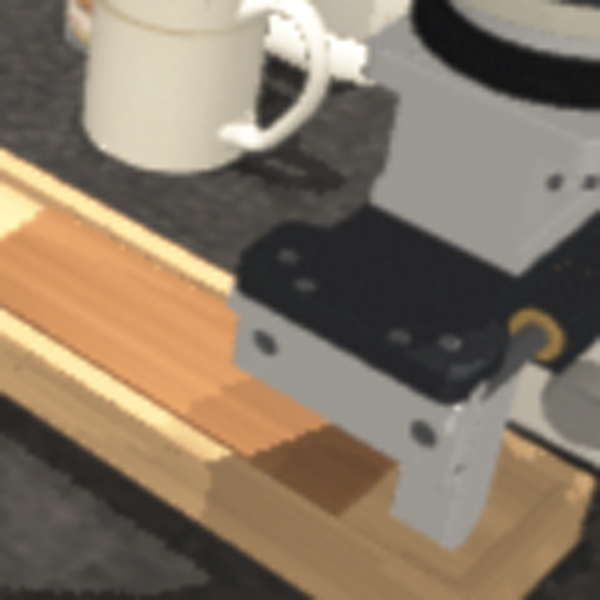

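s3: the finger tip's lower corners are at (392,510) and (452,550), just above the tray floor behind the lid. The gripper is clear of the mug and toaster, so I'll go on feeling down.

Emit:
{"method": "move_arm", "body": {"commands": [[-1,[0,0,0.05],0],[-1,[0,0,0],0]]}}

```text
time: 8.52
tcp_pos: [0.6255, -0.0707, 0.0146]
orientation: [-1.649, -2.674, 0.0]
ft_force: [-0.4, 0.0, 0.3]
width: 0.0005
gripper_force: 0.0
```

Emit:
{"method": "move_arm", "body": {"commands": [[-1,[0,0,0.04],0],[-1,[0,0,0],0]]}}

```text
time: 8.68
tcp_pos: [0.6257, -0.0707, 0.0137]
orientation: [-1.649, -2.674, 0.0]
ft_force: [-0.1, -0.0, 0.2]
width: 0.0008
gripper_force: 0.2
```

Emit:
{"method": "move_arm", "body": {"commands": [[-1,[0,0,0.04],0],[-1,[0,0,0],0]]}}

```text
time: 8.85
tcp_pos: [0.6258, -0.0707, 0.0135]
orientation: [1.648, 2.674, -0.0]
ft_force: [-8.4, -0.5, 19.1]
width: 0.0004
gripper_force: 9.4
```

Emit:
{"method": "move_arm", "body": {"commands": [[-1,[0,0,0.04],0],[-1,[0,0,0],0]]}}

```text
time: 9.02
tcp_pos: [0.6259, -0.0708, 0.0134]
orientation: [1.648, 2.673, -0.001]
ft_force: [-15.2, -0.2, 37.4]
width: 0.0004
gripper_force: 18.3
```

Emit:
{"method": "move_arm", "body": {"commands": [[-1,[0,0,-0.1],0],[-1,[0,0,-0.05],0],[-1,[0,0,0],0]]}}

```text
time: 9.27
tcp_pos: [0.6258, -0.0707, 0.016]
orientation: [1.649, 2.674, 0.0]
ft_force: [0.7, -0.4, 0.3]
width: 0.0003
gripper_force: 0.0
```

Emit:
{"method": "move_arm", "body": {"commands": [[-1,[0.1,0,0.02],0],[-1,[0.2,0,0],0],[-1,[0.2,0,0],0],[-1,[0.2,0,0],0],[-1,[0.2,0,0],0],[-1,[0.2,0,0],0],[-1,[0.2,0,0],0]]}}

```text
time: 9.85
tcp_pos: [0.6078, -0.0351, 0.0151]
orientation: [-1.648, -2.674, 0.0]
ft_force: [0.1, -0.9, -0.2]
width: 0.0008
gripper_force: 0.2
```

```bash
python3 - <<'E'
from h import *
import cv2
rel(*tray(-.02,-.012),.0155,116.6);print(status.observe()['ft_force'])
im=vision.read_camera("top")[135:215,345:470]
hsv=cv2.cvtColor(im,cv2.COLOR_RGB2HSV)
# lid vs floor along tray axis, sampled on y=-0.02..0.02 at z=.052
t=vision.read_camera("top"); h=cv2.cvtColor(t,cv2.COLOR_RGB2HSV)
for x in np.arange(-.20,.04,.01):
    px=np.array([proj("top",np.r_[tray(x,y),.053])[0] for y in(-.015,-.008,0,.008,.015)]).round().astype(int)
    print(round(x*1e3),np.median([h[p[1],p[0]] for p in px],0).astype(int).tolist(),end=" ")
E
```

```text
t 9.85 tool mm [94.3 -0.1 -0.4] full-scale [ 3.14 -0.   -0.01] yaw 116.7 turn/4deg 0.03
[ 0.06804778 -0.9025681  -0.22321696]
-200 [15, 37, 82] -190 [16, 39, 86] -180 [17, 44, 88] -170 [15, 43, 88] -160 [16, 46, 95] -150 [16, 62, 90] -140 [20, 103, 244] -130 [23, 91, 252] -120 [22, 91, 252] -110 [22, 91, 251] -100 [14, 142, 206] -90 [14, 143, 206] -80 [13, 140, 210] -70 [14, 144, 209] -60 [13, 145, 213] -50 [14, 144, 214] -40 [14, 142, 213] -30 [14, 142, 215] -20 [14, 144, 216] -10 [13, 143, 199] 0 [14, 142, 187] 10 [13, 140, 191] 20 [13, 141, 191] 30 [14, 139, 183]
```

Emit:
{"method": "move_arm", "body": {"commands": [[-1,[0.2,0,0],0],[-1,[0.35,0,0],0],[-1,[0.35,0,0],0],[-1,[0.35,0,0],0],[-1,[0.35,0,0],0],[-1,[0.35,0,0],0],[-1,[0.35,0,0],0],[-1,[0.3,0,0],0],[-1,[0.2,0,0],0],[-1,[0.1,0,0],0]]}}

```text
time: 10.78
tcp_pos: [0.5686, 0.043, 0.0152]
orientation: [-1.647, -2.675, -0.0]
ft_force: [1.1, -0.3, -0.2]
width: 0.0001
gripper_force: 0.3
```

```bash
cat >> h.py <<'E'
def front():
    import cv2
    h=cv2.cvtColor(vision.read_camera("top"),cv2.COLOR_RGB2HSV)[:,:,1].astype(float); g=cv2.cvtColor(vision.read_camera("side"),cv2.COLOR_RGB2HSV)[:,:,1].astype(float)
    for nm,im in(("top",h),("side",g)):
        xs=np.arange(-.23,-.03,.002); P=np.array([[proj(nm,np.r_[tray(x,y),.055])[0] for y in(-.02,-.01,0,.01,.02)] for x in xs]).astype(np.float32)
        v=np.median(cv2.remap(im.astype(np.float32),P[:,:,0],P[:,:,1],cv2.INTER_LINEAR),1)
        print(nm,[(round(x*1e3),int(a)) for x,a in zip(xs,v)][::2])
E
python3 -c "
from h import *
rel(*tray(-.02,-.012),.0155,116.6);front()"
```

```text
t 10.78 tool mm [ 6.9 -0.2 -0.3] full-scale [ 0.23 -0.01 -0.01] yaw 116.7 turn/4deg 0.04
top [(-230, 34), (-226, 34), (-222, 34), (-218, 35), (-214, 48), (-210, 58), (-206, 41), (-202, 38), (-198, 34), (-194, 101), (-190, 143), (-186, 142), (-182, 142), (-178, 143), (-174, 142), (-170, 143), (-166, 142), (-162, 141), (-158, 142), (-154, 141), (-150, 141), (-146, 142), (-142, 141), (-138, 141), (-134, 141), (-130, 141), (-126, 140), (-122, 141), (-118, 142), (-114, 142), (-110, 141), (-106, 141), (-102, 141), (-98, 141), (-94, 141), (-90, 141), (-86, 142), (-82, 140), (-78, 140), (-74, 142), (-70, 142), (-66, 142), (-62, 143), (-58, 142), (-54, 141), (-50, 141), (-46, 141), (-42, 140), (-38, 136), (-34, 131)]
side [(-230, 25), (-226, 25), (-222, 25), (-218, 24), (-214, 27), (-210, 27), (-206, 28), (-202, 27), (-198, 32), (-194, 88), (-190, 138), (-186, 139), (-182, 140), (-178, 139), (-174, 139), (-170, 139), (-166, 139), (-162, 139), (-158, 139), (-154, 138), (-150, 139), (-146, 138), (-142, 138), (-138, 138), (-134, 138), (-130, 137), (-126, 136), (-122, 136), (-118, 136), (-114, 137), (-110, 136), (-106, 137), (-102, 136), (-98, 136), (-94, 136), (-90, 136), (-86, 135), (-82, 135), (-78, 136), (-74, 136), (-70, 135), (-66, 135), (-62, 137), (-58, 135), (-54, 136), (-50, 137), (-46, 138), (-42, 126), (-38, 27), (-34, 16)]
```

Emit:
{"method": "move_arm", "body": {"commands": [[-1,[0.1,0,0],0],[-1,[0.04,0,0],0],[-1,[0,0,0],0],[-1,[-0.1,0,0],0],[-1,[0,0,-0.3],0],[-1,[0,0,-0.6],0],[-1,[0,0,-0.8],0],[-1,[0,0,-0.6],0],[1,[0,0,-0.3],0],[1,[0,0,0],0]]}}

```text
time: 11.72
tcp_pos: [0.5697, 0.0428, 0.0953]
orientation: [1.648, 2.671, 0.003]
ft_force: [-0.8, 0.0, -0.1]
width: 0.0104
gripper_force: 0.0
```

```bash
python3 -c "
from h import *
rel(*tray(-.154,0),.0035,116.6)
front()" | cut -c1-420
```

```text
t 11.72 tool mm [141.7  10.8  91.7] full-scale [4.72 0.36 3.06] yaw 116.7 turn/4deg 0.02
top [(-230, 35), (-226, 34), (-222, 33), (-218, 36), (-214, 48), (-210, 57), (-206, 43), (-202, 35), (-198, 76), (-194, 142), (-190, 142), (-186, 142), (-182, 142), (-178, 140), (-174, 140), (-170, 140), (-166, 141), (-162, 141), (-158, 141), (-154, 142), (-150, 141), (-146, 140), (-142, 141), (-138, 140), (-134, 140), (-130, 141), (-126, 141), (-122, 140), (-118, 140), (-114, 141), (-110, 140), (-106, 140), (-102, 1
side [(-230, 25), (-226, 25), (-222, 25), (-218, 24), (-214, 28), (-210, 28), (-206, 27), (-202, 29), (-198, 70), (-194, 134), (-190, 139), (-186, 139), (-182, 139), (-178, 139), (-174, 139), (-170, 139), (-166, 139), (-162, 139), (-158, 139), (-154, 139), (-150, 140), (-146, 139), (-142, 139), (-138, 139), (-134, 139), (-130, 139), (-126, 139), (-122, 139), (-118, 139), (-114, 139), (-110, 139), (-106, 139), (-102,
```

Emit:
{"method": "move_arm", "body": {"commands": [[1,[0.5,0.36,0],0],[1,[0.8,0,0],0],[1,[0.9,0,0],0],[1,[0.9,0,0],0],[1,[0.9,0,0],0],[1,[0.5,0,0],0],[1,[0.22,0,0],0],[1,[0,0,0.5],0],[1,[0,0,0.5],0],[1,[0,0,0.3],0]]}}

```text
time: 12.65
tcp_pos: [0.5139, 0.1732, 0.0521]
orientation: [-1.649, -2.672, 0.003]
ft_force: [-0.2, 0.2, 0.2]
width: 0.0847
gripper_force: 0.0
```

```bash
python3 - <<'E'
from h import *
import cv2
rel(*tray(-.154,0),.0035,116.6); s=status.observe(); print(s["width"])
im=vision.read_camera("wrist")[100:350,120:520]; cv2.imwrite("pics/w4.png",cv2.resize(im[:,:,::-1],(800,500)))
print({k:((proj("wrist",np.r_[tray(x,y),z])-[120,100])*2).round(0).tolist()[0] for k,(x,y,z) in dict(f1=(-.198,.03,.055),f2=(-.198,-.03,.055),e1=(-.14,.043,.058),e2=(-.14,-.043,.058)).items()})
E
```

```text
t 12.65 tool mm [ 0.   2.5 48.6] full-scale [0.   0.08 1.62] yaw 116.7 turn/4deg 0.01
0.0846777207976033
{'f1': [487.0, 129.0], 'f2': [332.0, 129.0], 'e1': [514.0, 272.0], 'e2': [304.0, 272.0]}
```

View pics/w4.png

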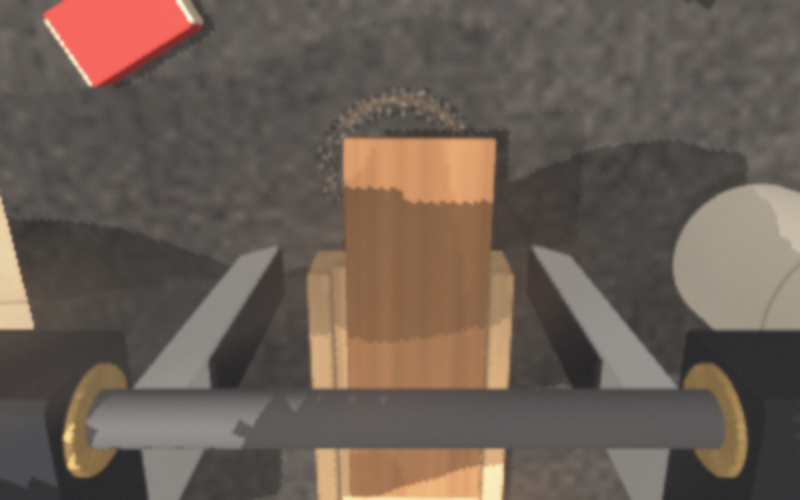

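w4: the lid's front edge is at row 138 (columns 343–497) and the tray end at row ~252 (columns 308–513). The open fingers straddle it, with inner faces at columns 283 and 528. The tray end is ~20 px from its prediction, so I'll check that edge in the fixed cameras before going down.

```bash
python3 - <<'E'
from h import *
import cv2
for nm in("top","side","wrist"):
    im=cv2.cvtColor(vision.read_camera(nm),cv2.COLOR_RGB2HSV)[:,:,1:].astype(np.float32)
    for ys,z,lab in(((.038,),.058,"strip+"),((-.038,),.058,"strip-"),((0,),.055,"lid")):
        xs=np.arange(-.214,-.12,.003)
        P=np.array([[proj(nm,np.r_[tray(x,y),z])[0] for y in ys] for x in xs]).astype(np.float32)
        v=cv2.remap(im,P[:,:,0],P[:,:,1],cv2.INTER_LINEAR)[:,0]
        print(nm,lab,[(round(x*1e3),int(a[0]),int(a[1])) for x,a in zip(xs,v)])
E
```

```text
top strip+ [(-214, 37, 82), (-211, 35, 85), (-208, 31, 81), (-205, 29, 75), (-202, 36, 79), (-199, 34, 78), (-196, 28, 82), (-193, 26, 74), (-190, 32, 76), (-187, 32, 75), (-184, 23, 71), (-181, 24, 67), (-178, 28, 66), (-175, 30, 65), (-172, 27, 60), (-169, 30, 59), (-166, 27, 58), (-163, 27, 66), (-160, 39, 118), (-157, 33, 145), (-154, 33, 93), (-151, 32, 68), (-148, 18, 59), (-145, 20, 60), (-142, 12, 64), (-139, 12, 64), (-136, 15, 67), (-133, 16, 69), (-130, 21, 82), (-127, 32, 120), (-124, 39, 187), (-121, 32, 161)]
top strip- [(-214, 34, 73), (-211, 34, 75), (-208, 44, 79), (-205, 55, 88), (-202, 50, 95), (-199, 43, 86), (-196, 36, 85), (-193, 34, 77), (-190, 34, 76), (-187, 35, 78), (-184, 30, 73), (-181, 35, 68), (-178, 34, 74), (-175, 34, 70), (-172, 38, 79), (-169, 25, 73), (-166, 18, 57), (-163, 15, 63), (-160, 6, 67), (-157, 7, 64), (-154, 8, 58), (-151, 5, 58), (-148, 9, 67), (-145, 8, 69), (-142, 4, 68), (-139, 8, 70), (-136, 5, 71), (-133, 6, 70), (-130, 7, 68), (-127, 6, 68), (-124, 5, 68), (-121, 10, 65)]
top lid [(-214, 43, 79), (-211, 63, 95), (-208, 62, 88), (-2
[... 3096 characters left out ...]
143), (-139, 96, 144), (-136, 99, 162), (-133, 99, 162), (-130, 99, 163), (-127, 98, 164), (-124, 99, 167), (-121, 100, 167)]
wrist lid [(-214, 24, 82), (-211, 55, 116), (-208, 55, 121), (-205, 28, 83), (-202, 29, 85), (-199, 28, 86), (-196, 39, 67), (-193, 129, 208), (-190, 129, 209), (-187, 129, 209), (-184, 129, 209), (-181, 128, 207), (-178, 129, 207), (-175, 129, 208), (-172, 128, 207), (-169, 126, 170), (-166, 122, 134), (-163, 121, 135), (-160, 121, 135), (-157, 123, 135), (-154, 120, 136), (-151, 120, 135), (-148, 120, 136), (-145, 120, 136), (-142, 121, 136), (-139, 121, 136), (-136, 124, 135), (-133, 122, 136), (-130, 122, 136), (-127, 123, 137), (-124, 123, 136), (-121, 121, 137)]
```

The fixed cameras confirm the tray end at about −139 mm and the lid front at −196 mm. What I read at row 252 was the bottom of the tray's end face. Overhang is about 57 mm, so I'll go down and pinch.

Emit:
{"method": "move_arm", "body": {"commands": [[1,[-0.01,0.15,0],0],[1,[0,0,0.3],0],[1,[0,0,0.4],0],[1,[0,0,0.4],0],[1,[0,0,0.3],0],[1,[0,0,0.2],0],[1,[0,0,0],0]]}}

```text
time: 13.43
tcp_pos: [0.5177, 0.1758, 0.0044]
orientation: [-1.648, -2.673, 0.003]
ft_force: [-0.5, -0.4, 0.0]
width: 0.0942
gripper_force: 0.0
```

Emit:
{"method": "move_arm", "body": {"commands": [[-1,[0,0,0],0],[-1,[0,0,0],0],[-1,[0,0,0],0],[-1,[0,0,0],0],[-1,[0,0,0],0],[-1,[0,0,0],0]]}}

```text
time: 13.93
tcp_pos: [0.5186, 0.176, 0.0063]
orientation: [-1.649, -2.674, 0.0]
ft_force: [-0.9, -0.0, 2.4]
width: 0.0592
gripper_force: 30.0
```

Emit:
{"method": "move_arm", "body": {"commands": [[-1,[0,0,-0.1],0],[-1,[0,0,-0.2],0],[-1,[0,0,-0.3],0],[-1,[0,0,-0.3],0],[-1,[0,0,-0.3],0],[-1,[0,0,-0.3],0],[-1,[0,0,-0.3],0],[-1,[0,0,-0.2],0],[-1,[0,0,0],0]]}}

```text
time: 14.68
tcp_pos: [0.5194, 0.1763, 0.0677]
orientation: [1.648, 2.673, 0.002]
ft_force: [0.3, -0.0, -1.4]
width: 0.0592
gripper_force: 30.0
```

```bash
python3 - <<'E'
from h import *
import cv2
s=status.observe();print(s["tcp_pos"],s["width"],s["gripper_force"],s["ft_force"])
im=vision.read_camera("side")[60:320,280:490]; cv2.imwrite("pics/s5.png",cv2.resize(im[:,:,::-1],None,fx=2.3,fy=2.3,interpolation=cv2.INTER_CUBIC))
E
```

```text
[0.5194212  0.17629302 0.06767205] 0.0591688270957081 29.990693628787994 [ 0.29768947 -0.01608207 -1.38923334]
```

View pics/s5.png

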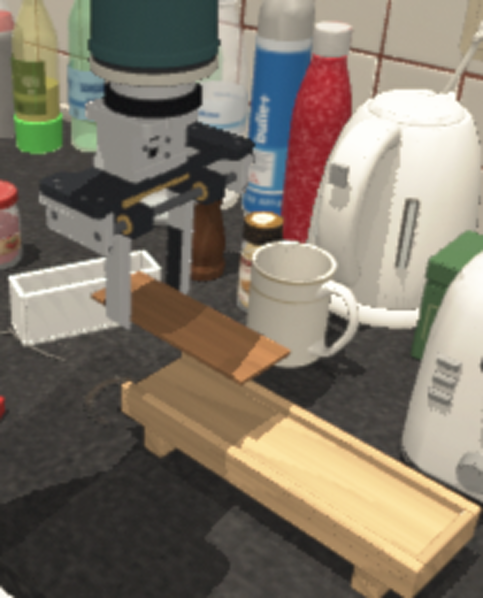

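s5: the lid hangs in the fingers above the tray, near level. Its top corners are at about (92,294) and (140,277) at the front and (243,380) and (289,352) at the rear. I'll estimate the droop from these.

```bash
cat >> h.py <<'E'
def lidfit(px,x0,n="side"):
    # px order: front-near(-y), front-far, rear-near, rear-far ; params x,y,z,yaw,pitch of the lid's top centre
    C=np.array([(-.085,-.03,0),(-.085,.03,0),(.085,-.03,0),(.085,.03,0)])
    W=lambda v:v[:3]+R.from_euler("ZY",[v[3],v[4]]).apply(C)
    f=lambda v:(proj(n,W(v))-px).ravel()
    r=least_squares(f,x0); return r.x,f(r.x).round(1),W(r.x)
E
python3 - <<'E'
from h import *
px=(np.array([(92,294),(140,277),(243,380),(289,352)],float)+.5)/2.3-.5+[280,60]
v,r,W=lidfit(px,[*tray(-.112,0),.11,TY,0]); print(v.round(4),np.degrees(v[3:]).round(1),r,W.round(3).tolist())
E
python3 -c "
from h import *
rel(.4,.33,.1,185.4)"
```

```text
[ 0.5456  0.1535  0.1022 -1.0967  0.0093] [-62.8   0.5] [ 0.4  1.4  0.  -1.4 -0.4  0.6  0.1 -0.6] [[0.48, 0.215, 0.103], [0.534, 0.243, 0.103], [0.558, 0.064, 0.101], [0.611, 0.092, 0.101]]
t 14.73 tool mm [191.  -37.3 -33.3] full-scale [ 6.37 -1.24 -1.11] yaw 116.7 turn/4deg -17.18
```

Emit:
{"method": "move_arm", "body": {"commands": [[-1,[0,0,-0.2],0],[-1,[0,0,-0.45],0],[-1,[0,0,-0.45],0],[-1,[0.2,0,-0.23],0],[-1,[0.45,0.1,0],0],[-1,[0.6,0.1,0],0],[-1,[0.6,0.1,0],0],[-1,[0.6,0.1,0],0],[-1,[0.6,0.1,0],0],[-1,[0.6,0.05,0],0]]}}

```text
time: 15.57
tcp_pos: [0.4835, 0.2825, 0.1058]
orientation: [-1.648, -2.674, 0.0]
ft_force: [-0.0, -0.1, -1.0]
width: 0.0592
gripper_force: 30.0
```

Emit:
{"method": "move_arm", "body": {"commands": [[-1,[0.6,0,0],0],[-1,[0.6,0,0],0],[-1,[0.35,0,0],0],[-1,[0.18,0,0],0],[-1,[0,0,0],-0.4],[-1,[0,0,0],-0.8],[-1,[0,0,0],-0.8],[-1,[0,0,0],-0.8],[-1,[0,0,0],-0.8],[-1,[0,0,0],-0.8]]}}

```text
time: 16.4
tcp_pos: [0.4613, 0.327, 0.1059]
orientation: [1.218, 2.896, -0.001]
ft_force: [0.3, -0.4, -2.0]
width: 0.0592
gripper_force: 30.0
```

Emit:
{"method": "move_arm", "body": {"commands": [[-1,[0,0,0],-0.8],[-1,[0,0,0],-0.8],[-1,[0,0,0],-0.8],[-1,[0,0,0],-0.8],[-1,[0,0,0],-0.8],[-1,[0,0,0],-0.8],[-1,[0,0,0],-0.8],[-1,[0,0,0],-0.8],[-1,[0,0,0],-0.8],[-1,[0,0,0],-0.8]]}}

```text
time: 17.23
tcp_pos: [0.4613, 0.3269, 0.1059]
orientation: [-0.372, -3.119, 0.001]
ft_force: [-0.7, 0.0, -1.8]
width: 0.0593
gripper_force: 30.0
```

Emit:
{"method": "move_arm", "body": {"commands": [[-1,[0,0,0],-0.8],[-1,[0,0,0],-0.8],[-1,[0,0,0],-0.8],[-1,[0,0,0],-0.8],[-1,[0,0,0],-0.8],[-1,[0,0,0],-0.6],[-1,[0,0,0],-0.2],[-1,[0,0,0],0],[-1,[0,0,0],0]]}}

```text
time: 17.98
tcp_pos: [0.4611, 0.3273, 0.106]
orientation: [0.147, -3.138, 0.0]
ft_force: [-1.1, 0.2, -0.5]
width: 0.0592
gripper_force: 30.0
```

```bash
python3 - <<'E'
from h import *
import cv2
rel(.4616,.3279,.0168,185.4); s=status.observe(); print(s["width"],s["gripper_force"],s["tcp_pos"])
M=R.from_rotvec(s["orientation"]).as_matrix()
# find lid-coloured region in each camera, compare with expected footprint
for n in("top","side"):
    h=cv2.cvtColor(vision.read_camera(n),cv2.COLOR_RGB2HSV)
    m=cv2.inRange(h,(8,100,60),(18,175,255))
    C=s["tcp_pos"]+np.array([(-.043+a,b,0) for a,b in((.085,.03),(.085,-.03),(-.085,-.03),(-.085,.03))])@M.T; C[:,2]=s["tcp_pos"][2]+.0487
    P=proj(n,C); box=np.zeros_like(m); cv2.fillConvexPoly(box,cv2.boxPoints((P.mean(0).tolist(),(170,130),0)).astype(int),255); m&=box
    k,lab,st,_=cv2.connectedComponentsWithStats(m); i=1+st[1:,4].argmax(); q=np.column_stack(np.nonzero(lab==i)[::-1]).astype(np.int32)
    hull=cv2.convexHull(q); ap=cv2.approxPolyDP(hull,4,True)[:,0]
    print(n,"expected",P.round(0).tolist(),"seen",ap.tolist(),st[i].tolist())
E
```

```text
t 17.98 tool mm [-0.6  0.5 89.2] full-scale [-0.02  0.02  2.97] yaw -174.6 turn/4deg -90.0
0.0591643912174484 29.990741908550262 [0.461108   0.32733261 0.10596959]
top expected [[272.0, 224.0], [299.0, 224.0], [301.0, 151.0], [275.0, 151.0]] seen [[293, 223], [273, 223], [272, 212]] [272, 211, 22, 13, 163]
side expected [[276.0, 143.0], [283.0, 154.0], [356.0, 141.0], [345.0, 131.0]] seen [[355, 142], [309, 150], [308, 138], [345, 132]] [308, 132, 48, 19, 543]
```

Emit:
{"method": "move_arm", "body": {"commands": [[-1,[0,0,0.2],0],[-1,[0,0,0.45],0],[-1,[0,0,0.5],0],[-1,[0,0,0.5],0],[-1,[0,0,0.5],0],[-1,[0,0,0.35],0],[-1,[0,0,0.2],0],[-1,[0,0,0.1],0],[-1,[0,0,0],0]]}}

```text
time: 18.83
tcp_pos: [0.4607, 0.3277, 0.0216]
orientation: [0.151, -3.137, 0.0]
ft_force: [0.5, 0.2, 0.1]
width: 0.0594
gripper_force: 30.0
```

Emit:
{"method": "move_arm", "body": {"commands": [[-1,[0,0,0.05],0],[-1,[0,0,0],0],[-1,[0,0,0],0]]}}

```text
time: 19.08
tcp_pos: [0.4612, 0.3278, 0.021]
orientation: [-0.15, 3.137, 0.001]
ft_force: [-0.5, -0.0, -1.0]
width: 0.0597
gripper_force: 30.0
```

Emit:
{"method": "move_arm", "body": {"commands": [[-1,[0,0,0.04],0],[-1,[0,0,0],0],[-1,[0,0,0],0]]}}

```text
time: 19.33
tcp_pos: [0.461, 0.3277, 0.0195]
orientation: [-0.15, 3.138, 0.0]
ft_force: [0.2, -0.6, -0.5]
width: 0.0595
gripper_force: 30.0
```

Emit:
{"method": "move_arm", "body": {"commands": [[-1,[0,0,0.05],0],[-1,[0,0,0],0],[-1,[0,0,0],0]]}}

```text
time: 19.58
tcp_pos: [0.4609, 0.3277, 0.0178]
orientation: [0.15, -3.138, -0.0]
ft_force: [-0.3, -1.0, -2.3]
width: 0.0593
gripper_force: 30.0
```

Emit:
{"method": "move_arm", "body": {"commands": [[-1,[0,0,0.05],0],[-1,[0,0,0],0],[-1,[0,0,0],0]]}}

```text
time: 19.83
tcp_pos: [0.461, 0.3278, 0.0164]
orientation: [-0.15, 3.138, 0.0]
ft_force: [0.0, -0.2, 0.2]
width: 0.0591
gripper_force: 30.0
```

Emit:
{"method": "move_arm", "body": {"commands": [[-1,[0,0,0.03],0],[-1,[0,0,0],0],[-1,[0,0,0],0]]}}

```text
time: 20.08
tcp_pos: [0.4611, 0.3278, 0.0163]
orientation: [-0.151, 3.137, -0.0]
ft_force: [-4.9, -4.5, 18.4]
width: 0.0594
gripper_force: 30.0
```

Emit:
{"method": "move_arm", "body": {"commands": [[-1,[0,0,-0.02],0],[-1,[0,0,0],0],[0.3,[0,0,0],0],[0.45,[0,0,0],0],[0.6,[0,0,0],0],[0.8,[0,0,0],0],[1,[0,0,0],0],[1,[0,0,0],0],[1,[0,0,0],0]]}}

```text
time: 20.83
tcp_pos: [0.4609, 0.3277, 0.016]
orientation: [0.15, -3.138, -0.0]
ft_force: [-0.6, 1.2, 0.4]
width: 0.0936
gripper_force: 0.0
```

Emit:
{"method": "move_arm", "body": {"commands": [[1,[0,0,-0.1],0],[1,[0,0,-0.3],0],[1,[0,0,-0.6],0],[1,[0,0,-0.9],0],[1,[0,0,-0.9],0],[1,[0,0,-0.9],0],[1,[0.5,0,-0.5],0],[1,[0.6,0,-0.3],0],[1,[0.3,0,0],0],[1,[0,0,0],0]]}}

```text
time: 21.67
tcp_pos: [0.418, 0.3237, 0.1518]
orientation: [-0.153, 3.137, -0.001]
ft_force: [-0.4, -0.3, -0.1]
width: 0.0938
gripper_force: 0.0
```

```bash
python3 - <<'E'
from h import *
import cv2
s=status.observe(); print(s["tcp_pos"],s["width"],s["ft_force"])
c,sn=np.cos(BY),np.sin(BY)
for n in("top","side"):
    im=vision.read_camera(n); h=cv2.cvtColor(im,cv2.COLOR_RGB2HSV); m=cv2.inRange(h,(8,90,40),(18,190,255))
    L=lambda l,w,z:np.array([(BX[0]+c*a*l/2-sn*b*w/2,BX[1]+sn*a*l/2+c*b*w/2,z) for a,b in((-1,-1),(-1,1),(1,1),(1,-1))])
    P=proj(n,L(.17,.06,.065)); roi=np.zeros_like(m); cv2.fillConvexPoly(roi,proj(n,L(.23,.1,.065)).astype(int),255); m&=roi
    q=np.column_stack(np.nonzero(cv2.morphologyEx(m,cv2.MORPH_OPEN,np.ones((3,3))))[::-1]).astype(np.int32)
    ap=cv2.approxPolyDP(cv2.convexHull(q),3,True)[:,0]
    print(n,"expected",P.round(0).tolist(),"opening",proj(n,L(.142,.034,.065)).round(0).tolist(),"seen",ap.tolist(),len(q),"poly area",cv2.contourArea(P.astype(np.float32)))
E
```

```text
[0.41797742 0.32373683 0.15175166] 0.09375435732969141 [-0.42252549 -0.25556701 -0.05802041]Traceback (most recent call last):
  File "<stdin>", line 10, in <module>
cv2.error: OpenCV(4.12.0) /io/opencv/modules/imgproc/src/approx.cpp:690: error: (-215:Assertion failed) npoints >= 0 && (depth == CV_32S || depth == CV_32F) in function 'approxPolyDP'
```

Emit:
{"method": "move_arm", "body": {"commands": [[1,[0,-0.2,-0.4],0],[1,[0,-0.5,-0.5],0],[1,[0,-0.8,-0.5],0],[1,[0,-0.9,0],0],[1,[0,-0.9,0],0],[1,[0,-0.9,0],0],[1,[0,-0.9,0],0],[1,[0,-0.9,0],0],[1,[0,-0.9,0],0],[1,[0,-0.4,0],0]]}}

```text
time: 22.55
tcp_pos: [0.4408, 0.1019, 0.1933]
orientation: [0.145, -3.138, 0.0]
ft_force: [-0.1, 0.3, -0.8]
width: 0.0942
gripper_force: 0.0
```

```bash
python3 - <<'E'
from h import *
import cv2
c,sn=np.cos(BY),np.sin(BY)
L=lambda l,w,z:np.array([(BX[0]+c*a*l/2-sn*b*w/2,BX[1]+sn*a*l/2+c*b*w/2,z) for a,b in((-1,-1),(-1,1),(1,1),(1,-1))])
for n in("top","side"):
    h=cv2.cvtColor(vision.read_camera(n),cv2.COLOR_RGB2HSV); m=cv2.inRange(h,(8,90,40),(20,190,255))
    P=proj(n,L(.17,.06,.065)); roi=np.zeros_like(m); cv2.fillConvexPoly(roi,proj(n,L(.23,.1,.065)).astype(int),255); m&=roi
    q=np.column_stack(np.nonzero(m)[::-1]).astype(np.int32); print(n,len(q),"poly area",cv2.contourArea(P.astype(np.float32)),"expected",P.round(0).tolist(),"opening",proj(n,L(.142,.034,.06)).round(0).tolist())
    if len(q)>20: print("seen",cv2.approxPolyDP(cv2.convexHull(q),3,True)[:,0].tolist())
    w=cv2.inRange(h,(0,0,170),(180,60,255)); ring=np.zeros_like(m); cv2.fillConvexPoly(ring,P.astype(int),255); print("white inside lid area",int((w&ring>0).sum()))
# bystanders unchanged vs start picture
import os
for n in("top","side"):
    a=cv2.imread(f"pics/{n}0.png"); b=vision.read_camera(n)[:,:,::-1]; d=cv2.absdiff(a,b).max(2)
    for k,p,z in(("mug",(.695,.225),.05),("mill",(.671,.404),.1),("spice",(.703,.311),.05),("jam",(.443,.511),.05),("match",(.361,.195),.01),("garlic",(.313,.23),.03),("lemon",(.295,.337),.03)):
        u,v=proj(n,[*p,z])[0].astype(int); print(n,k,int(np.median(d[max(0,v-8):v+8,max(0,u-8):u+8])),end="; ")
    print()
E
```

```text
top 1691 poly area 1612.7320706429891 expected [[301.0, 229.0], [276.0, 229.0], [278.0, 163.0], [302.0, 163.0]] opening [[295.0, 224.0], [282.0, 224.0], [283.0, 169.0], [296.0, 169.0]]
seen [[270, 151], [302, 163], [299, 230], [276, 229]]
white inside lid area 0
side 1053 poly area 905.3506138324738 expected [[286.0, 190.0], [279.0, 177.0], [344.0, 164.0], [355.0, 175.0]] opening [[290.0, 188.0], [286.0, 181.0], [341.0, 169.0], [347.0, 176.0]]
seen [[370, 176], [289, 190], [279, 179], [357, 164]]
white inside lid area 0
top mug 1; top mill 6; top spice 2; top jam 2; top match 2; top garlic 2; top lemon 2; 
side mug 5; side mill 2; side spice 5; side jam 4; side match 4; side garlic 5; side lemon 4;
```

```bash
python3 -c "
from bench import bot
print(bot.finish_job())"
```

```text
the job is handed in; nothing more can be done
None
```

The lid was slid out about 57 mm past the tray's open end, pinched, lifted off and laid flat over the whole opening of the spoon box. The job was handed in at about 23 s with the arm clear and the other things unmoved in the camera check.

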